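# Hold the band sealer's guard open for a band change

### The job

The band sealer is switched off and cold, and a fitter is about to change its sealing band, but the hinged steel guard over it does not stay up by itself. First take the carton of chocolates that was left on the guard, gripping it lightly (no more than 50 N), and set it down gently, flat in the white packing tray. Then raise the guard by its handle, without ever letting it drop, and finish while holding it still at 60 degrees open with the handle in the gripper; disturb nothing else.

Things in the scene. Friction and masses are not known exactly. Their poses are not given: they have to be found in the camera images.
- sealer: Bench-top band sealer, stainless, fixed, 450 x 600 x 210 mm. Origin: bench under its middle; x to its back (away from robot), y along its length (robot's left), z up. In its frame (mm): green conveyor x -200 to -40, top z 105; control housing y 140 to 285, x 20 to 190, top z 210; the guard covers y -210 to 130.
- guard_hinge (a point): Middle of the guard's hinge line, fixed, at sealer x 130, y -40, z 200 mm. The line runs along the sealer's y at the guard's back edge. The guard is a folded steel cover 340 mm long, about 0.6 kg: when shut, a level top, upper face 2 mm above the hinge line, reaching 130 mm forward, then a skirt down to 50 mm below the line.
- guard (a joint): Opening angle of the guard, rad: 0 shut, growing as its front edge (towards the robot) swings up and back; 60 degrees = 1.047; stop at 1.45. No spring, hardly any friction: let go, it falls shut from any angle. About 2.4 to 3.6 N up at the handle lifts it.
- handle (a point): The guard's handle, turns with the guard: round steel bar 10 mm thick, 110 mm long, along the sealer's y, a leg at each end to the guard's skirt, 35 mm free gap behind it. This point: middle of the bar. From guard_hinge it lies 170 mm forward and 18 mm below (shut), so it moves on a 171 mm radius about the hinge line. The bar can turn between the fingers: the gripper need not tilt with the guard.
- carton: Rigid card carton of chocolates, brown with a pale sleeve, 60 (x) x 110 (y) x 45 (z) mm, about 0.2 kg, lying flat on top of the guard and not over its edges. Origin: centre of its underside; y along its length, z up. Its card crushes if the fingers press on it with more than about 50 N from each side.
- tray: White open packing tray, fixed on the bench to the right of the sealer, 240 (x) x 175 (y) x 35 (z) mm outside, walls and floor 4 mm. Origin: centre of its underside. Empty.
- labeller: Bystander: dark hand-held labeller lying on its side on the left end of the conveyor, about 120 x 220 x 50 mm. Leave it alone. Origin: underside, near its middle.
- label_roll: Bystander: roll of paper labels lying on the bench, 90 mm across, 32 mm high. Leave it alone. Origin: centre of its underside.
- jar: Bystander: closed amber glass jar, 76 mm across, 100 mm high. Leave it alone. Origin: centre of its underside.

How it is judged:
By the outcome, as a careful person would: the job done as asked, in the order asked, and still so for the second after the job is handed in, while the arm keeps its last pose, push and grip.
It also fails if it takes over 61 s, if anything falls off the work surface, if the arm or the gripper's body presses on something with over 40 N, if the wrist force passes 120 N, or if a joint passes its speed limit or range.

### The arm

A 6-joint arm with a two-finger parallel gripper is mounted at the origin on the work surface. World frame = base frame: x ahead of the robot, y to its left, z up, the work surface at z = 0. Lengths are in m, angles in rad, forces in N, time in s.
With the tool pointing down it reaches from about 0.35 to 0.975 m from the base axis. Payload 4.9 kg.
Tool frame: the origin (TCP) lies on the centre line of the jaws, within the pads' length; the fingertips stand 8 mm ahead of it and the grasp point (between the pads) lies 11 mm behind it; z points along the fingers, y is the line along which they close (so a half turn about z gives the same grasp; the last joint's range is limited). The gripper opens to 85 mm and grips with 20 to 120 N. Pads are 22 mm wide; open, the fingers measure 114 mm over their backs; the gripper's body (76 mm by 85 mm) begins 54 mm behind the grasp point. The pads swing forward as they close: fully open they stand 13 mm farther back than shut.
Start: joints at [-0.119, 0.053, 1.613, -0, 1.476, -0.119], TCP at [0.625, 0, 0.239] pointing down, gripper open.
Joint ranges: [-3.01, 3.01], [-1.01, 2.22], [0.06, 2.58], [-1.02, 4.17], [0.09, 2.62], [-3.14, 3.14]. Speed limits (rad/s): [2.57, 2.57, 3.14, 3.14, 3.14, 3.14].

### API

Orientations are given as a unit quaternion [x, y, z, w].
In Python, from workcell import monitor, capture, workorder gives the robot as it stands.
- The arm moves only by the shell command python3 -m jog 'ROWS'. ROWS is JSON, a list of rows, each an object of numbers: "dx", "dy", "dz": the shift along the tool's x, y, z in m; "rx", "ry", "rz": the turn, a rotation vector about the tool's x, y, z in degrees; "gripper": the opening in per cent of the stroke, from 0 (shut) to 100 (fully open). A call has 1 to 20 rows; each row shifts and turns the commanded pose from where the row before left it, along the tool's axes as they then stand; what a row does not reach is not made up. A row lasts 1/8 s, in which the tool goes at most 62.5 mm and 10.7 degrees, less where a joint would pass 70% of its speed; a pose out of reach is approached as far as the arm can. A call with a gripper value outside its range is refused whole. The fingers move at their own pace and stop on an object; the grip force is fixed at half the most. Time passes only in rows, so rows that do not move let the fingers close. It gives the time, the measured TCP pose, the force, the opening and the grip force at its end, in the units of the state.
- monitor.sense(): the state, without advancing time (a new reading comes with each control period).
- capture(name): name is "scene" or "side" or "wrist"; returns a dict with "image" (384x512x3 uint8, blue, green, red), "vertical_fov" (degrees; the focal length in pixels is half the picture's height over the tangent of half this angle, whatever the lens; pixels are square), "cx", "cy" (the principal point, pixels), "rvec" (rotation vector, rad) and "tvec" (3), from world to camera coordinates, as OpenCV has them. Camera axes: x right, y down, z forward; pixel columns grow to the right and rows downward; lengths in m; the calibration is good to about 2 mm. A picture is of the moment at which its call begins. There is no depth.
- workorder.close_job(): hands the job in; it is judged then, once.
The state is a dict: "time_s": time; "joints": joint angles; "qd": joint speeds; "tau": joint torques, N m; "tool_pos": TCP position; "orientation": TCP orientation; "ft_force": force on the tool from outside, world axes, zero at the start; "wrist_torque": the same for the moment, N m; "grip_width": opening from 0.0 (shut) to 1.0 (fully open); "grip_force": force on a finger pad.
Only numpy, scipy, OpenCV 4.12 (cv2) and the standard library are available. Lean on these libraries where they do the work, as an engineer would, in place of code of your own. Each camera call takes 0.05 s, during which the arm holds its last target. There are 200 camera calls.

## Working session

There is one attempt and no reset: what is moved stays moved. The work goes in short steps, Python scripts to look and compute and a shell command to move; the robot and the scene stay as the last step left them, time stands still between calls to the robot, and variables do not carry over. Pictures are saved under pics/ and viewed, at most 10 in all, crops included, and the job is handed in when it is done.

```bash
mkdir -p pics; cat > h.py <<'E'
import numpy as np, cv2, json
from scipy.spatial.transform import Rotation as R
from workcell import monitor, capture, workorder
def snap(cam,name):
    c=capture(cam); cv2.imwrite(f'pics/{name}.png',c['image'])
    json.dump({k:np.asarray(v).tolist() for k,v in c.items() if k!='image'},open(f'pics/{name}.json','w')); return c
def load(n): return json.load(open(f'pics/{n}.json'))
def K(c):
    f=192/np.tan(np.radians(c['vertical_fov'])/2)
    return np.array([[f,0,c['cx']],[0,f,c['cy']],[0,0,1]])
def onz(c,uv,z):
    Rm=cv2.Rodrigues(np.array(c['rvec'],float))[0]; t=np.array(c['tvec'],float).ravel()
    o=-Rm.T@t; d=Rm.T@np.linalg.inv(K(c))@np.array([*uv,1.]); return o+d*(z-o[2])/d[2]
def proj(c,P):
    return cv2.projectPoints(np.array(P,float).reshape(-1,3),np.array(c['rvec'],float),np.array(c['tvec'],float),K(c),None)[0][:,0]
E
python3 - <<'E'
from h import *
a=snap('scene','s0');b=snap('side','d0');w=snap('wrist','w0')
for c in(a,b,w):print({k:np.round(v,3).tolist() for k,v in c.items() if k!='image'})
cv2.imwrite('pics/all.png',cv2.resize(np.hstack([a['image'],b['image']]),(800,300)))
s=monitor.sense();print(s)
E
```

```text
{'vertical_fov': 45.643, 'cx': 254.076, 'cy': 189.569, 'rvec': [2.357, 1.118, -0.338], 'tvec': [-0.339, -0.32, 1.685]}
{'vertical_fov': 42.424, 'cx': 253.7, 'cy': 189.723, 'rvec': [2.131, 0.519, -0.302], 'tvec': [-0.495, -0.023, 1.868]}
{'vertical_fov': 68.259, 'cx': 253.521, 'cy': 189.191, 'rvec': [-2.864, 0.001, 0.002], 'tvec': [-0.625, -0.034, 0.379]}
{'time_s': 0.15, 'joints': array([-1.18988268e-01,  5.32332768e-02,  1.61396197e+00, -2.36702165e-05,
        1.47600688e+00, -1.19003065e-01]), 'qd': array([ 4.41036703e-04, -2.17940435e-03, -5.76634644e-03,  2.43426986e-03,
       -1.82504560e-05,  7.75412717e-04]), 'tau': array([ 5.10442842e-04, -3.94241810e+01, -3.70721948e+01, -1.15854355e-04,
        4.61802789e-03,  5.00508997e-05]), 'tool_pos': array([6.24530971e-01, 5.73791075e-05, 2.38337964e-01]), 'orientation': array([ 7.07100522e-01,  7.07112582e-01, -5.06717626e-04, -6.25280276e-04]), 'ft_force': array([-0.56637401,  0.16582351,  0.49897956]), 'wrist_torque': array([ 0.04807236, -0.01977273,  0.01178702]), 'grip_force': 0.0, 'grip_width': 1.0029388398904973}
```

View pics/s0.png

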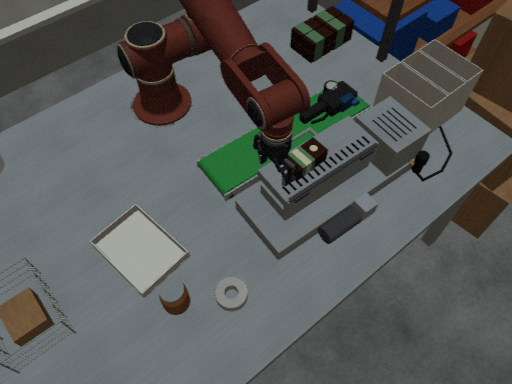

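View pics/d0.png

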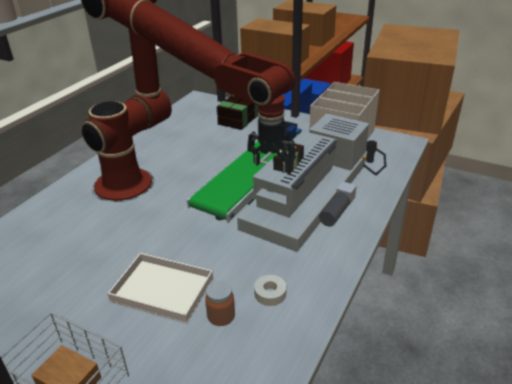

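The scene view shows the carton on the guard at about (307,155), the tray at about (140,248), the jar at (175,297), the roll at (231,293) and the labeller at (335,100). The gripper hangs just beside the carton. I'll enlarge this to get corner pixels.

```bash
python3 - <<'E'
from h import *
a=cv2.imread('pics/s0.png')[90:240,190:390]; 
cv2.imwrite('pics/c1.png',cv2.resize(a,(800,600),interpolation=cv2.INTER_CUBIC))
E
```

```text
(no output)
```

View pics/c1.png

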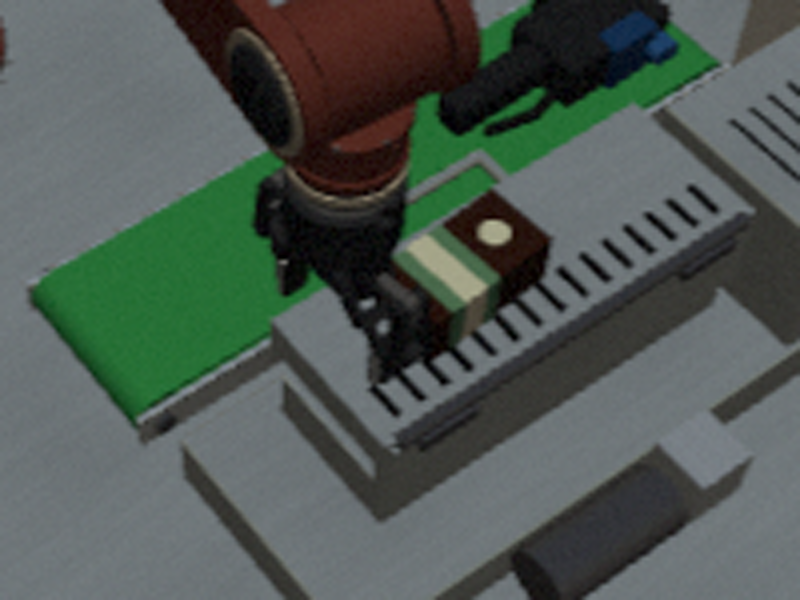

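View pics/w0.png

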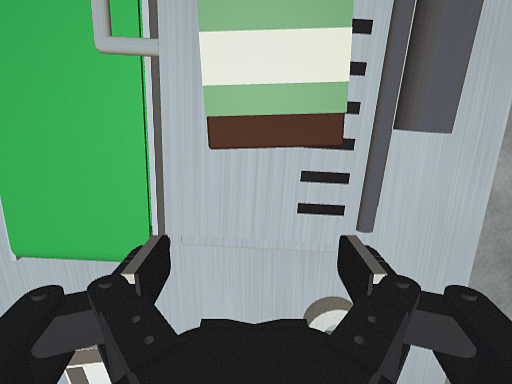

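The wrist view shows the carton's near end at rows 112–148, columns 206–350. The guard's front edge is near column 155, its end near row 240, the handle's near corner near (100,48), and the belt's corner at (15,258).

```bash
python3 - <<'E'
from h import *
w=load('w0');s=load('s0');d=load('d0')
Rm=cv2.Rodrigues(np.array(w['rvec']))[0];print('cam',-Rm.T@np.array(w['tvec']))
def p(n,c,uv,z):print(n,np.round(onz(c,uv,z)[:2],4))
for uv in[(199,31),(350,26),(204,87),(352,81),(206,117),(343,112),(209,148),(343,143)]:p('carton top',w,uv,.247)
for uv in[(209,148),(343,143)]:p('carton bot',w,uv,.202)
for uv in[(162,10),(163,130),(166,237),(330,250)]:p('guard',w,uv,.202)
p('handle',w,(100,48),.182);p('handle',w,(97,10),.182)
p('belt corner',w,(15,258),.105);p('belt edge',w,(0,170),.105);p('belt corner scene',s,(198,163),.105)
p('rod end',w,(366,232),.2)
C=lambda u,v:(190+u/4,90+v/4)
for uv in[(272,322),(390,450),(752,212),(640,105)]:p('guard scene',s,C(*uv),.202)
for uv in[(485,190),(550,238),(452,312)]:p('cart scene',s,C(*uv),.247)
for uv in[(30,290),(140,420)]:p('belt scene',s,C(*uv),.105)
p('handle sc',s,C(480,155),.182)
for uv in[(92,242),(136,206),(188,251),(146,292)]:p('tray scene rim',s,uv,.035)
for uv in[(140,255),(212,272),(184,319),(109,290)]:p('tray side rim',d,uv,.035)
E
```

```text
cam [0.62588834 0.07071917 0.37263192]
carton top [0.6041 0.1004]
carton top [0.664  0.1021]
carton top [0.6051 0.0793]
carton top [0.6667 0.0816]
carton top [0.6053 0.0672]
carton top [0.664  0.0692]
carton top [0.606  0.0539]
carton top [0.6652 0.056 ]
carton bot [0.5989 0.0478]
carton bot [0.6792 0.0508]
guard [0.5772 0.121 ]
guard [0.5722 0.0585]
guard [ 0.568  -0.0106]
guard [ 0.6766 -0.0202]
handle [0.5316 0.1064]
handle [0.5329 0.1269]
belt corner [ 0.3734 -0.0811]
belt edge [0.381  0.0138]
belt corner scene [ 0.3783 -0.092 ]
rod end [ 0.7001 -0.008 ]
guard scene [ 0.5703 -0.0105]
guard scene [ 0.7004 -0.0159]
guard scene [0.7155 0.3191]
guard scene [0.592  0.3304]
cart scene [0.6022 0.1557]
cart scene [0.6614 0.1612]
cart scene [0.6648 0.0674]
belt scene [ 0.3758 -0.092 ]
belt scene [ 0.5239 -0.0979]
handle sc [0.5401 0.2172]
tray scene rim [ 0.3681 -0.475 ]
tray scene rim [ 0.344  -0.3108]
tray scene rim [ 0.5708 -0.2733]
tray scene rim [ 0.5993 -0.4332]
tray side rim [ 0.3428 -0.3157]
tray side rim [ 0.575  -0.2797]
tray side rim [ 0.6016 -0.4587]
tray side rim [ 0.3568 -0.4683]
```

Estimates:
- **Sealer:** yaw about -3.8°, handle near (0.542, 0.165).
- **Carton:** centre about (0.634, 0.109), yaw about +2°.
- **Tray:** centre about (0.470, -0.377), yaw about +9°.

These fit the given sizes, so I'll move above the carton.

```bash
python3 -m jog '[{"dz":-0.03},{"dz":-0.03},{"dx":0.035,"dy":0.003},{"dx":0.037,"dy":0.003},{"dx":0.037,"dy":0.0035},{"rz":-2.2},{"dx":0}]'; python3 - <<'E'
from h import *
c=snap('wrist','w1')
E
```

```text
validation failed for argument at $[0]...
```

View pics/w1.png

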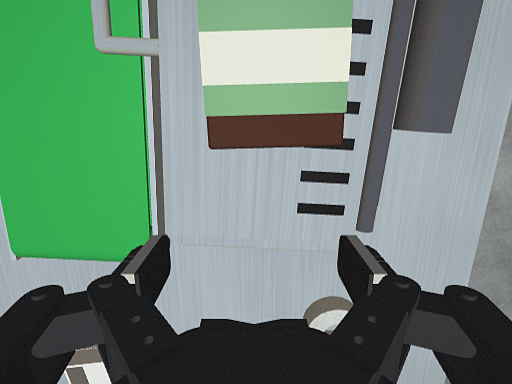

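The move was refused, so the picture is unchanged (same as w0). Rows probably need every key.

```bash
python3 -m jog '[{"dx":0,"dy":0,"dz":-0.03,"rx":0,"ry":0,"rz":0,"gripper":100}]'; python3 -m jog --help | head -30
```

```text
time_s: 0.32
tool_pos: [0.6232, 0.0002, 0.2656]
orientation: [0.707, 0.707, -0.002, -0.003]
ft_force: [0.6, 0.2, -0.7]
grip_width: 1.001
grip_force: 0.0invalid input: not JSON, or not a number
```

```bash
python3 -m jog '[{"dx":0,"dy":0,"dz":-0.03,"rx":0,"ry":0,"rz":0,"gripper":100},{"dx":0.035,"dy":0.003,"dz":0,"rx":0,"ry":0,"rz":0,"gripper":100},{"dx":0.037,"dy":0.003,"dz":0,"rx":0,"ry":0,"rz":0,"gripper":100},{"dx":0.037,"dy":0.0035,"dz":0,"rx":0,"ry":0,"rz":0,"gripper":100},{"dx":0,"dy":0,"dz":0,"rx":0,"ry":0,"rz":-2.2,"gripper":100},{"dx":0,"dy":0,"dz":0,"rx":0,"ry":0,"rz":0,"gripper":100},{"dx":0,"dy":0,"dz":0,"rx":0,"ry":0,"rz":0,"gripper":100}]'; python3 - <<'E'
from h import *
c=snap('wrist','w2')
E
```

```text
time_s: 1.2
tool_pos: [0.6344, 0.1086, 0.2991]
orientation: [0.694, 0.72, -0.0, -0.0]
ft_force: [0.0, -0.6, -1.0]
grip_width: 0.999
grip_force: 0.0
```

View pics/w2.png

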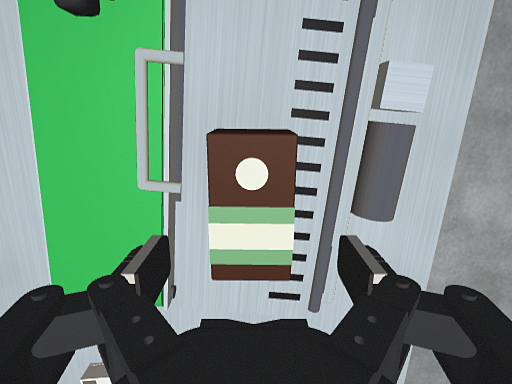

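The carton's top face spans (208,136), (297,135), (291,279) and (212,280). The handle bar runs from (141,55) to (143,187).

```bash
python3 - <<'E'
from h import *
w=load('w2');s=monitor.sense()
P=np.array([onz(w,uv,.247)[:2] for uv in[(208,137),(297,136),(291,279),(212,280)]])
print(P.round(4),P.mean(0)); print([np.linalg.norm(P[i]-P[i-1]).round(4) for i in range(4)])
v=(P[0]+P[1]-P[2]-P[3])/2;print('yaw',np.degrees(np.arctan2(-v[0],v[1])))
H=np.array([onz(w,uv,.182)[:2] for uv in[(141,55),(143,187)]]);print('handle',H.round(4),H.mean(0))
print('tool',s['tool_pos'], R.from_quat(s['orientation']).inv().apply(np.append(P.mean(0)-s['tool_pos'][:2],0)))
E
```

```text
[[0.6042 0.1603]
 [0.662  0.163 ]
 [0.6659 0.0568]
 [0.6064 0.0538]] [0.63462431 0.10847863]
[np.float64(0.1065), np.float64(0.0579), np.float64(0.1063), np.float64(0.0595)]
yaw 1.6255571729345173
handle [[0.5402 0.2176]
 [0.534  0.1059]] [0.53708591 0.16177571]
tool [0.63444878 0.10856218 0.29921059] [-9.00424440e-05  1.72293792e-04 -2.79468232e-08]
```

```bash
python3 -m jog '[{"dx":0,"dy":0,"dz":0.03,"rx":0,"ry":0,"rz":0,"gripper":100},{"dx":0,"dy":0,"dz":0.03,"rx":0,"ry":0,"rz":0,"gripper":100},{"dx":0,"dy":0,"dz":0.015,"rx":0,"ry":0,"rz":0,"gripper":100},{"dx":0,"dy":0,"dz":0.01,"rx":0,"ry":0,"rz":0,"gripper":100},{"dx":0,"dy":0,"dz":0,"rx":0,"ry":0,"rz":0,"gripper":76},{"dx":0,"dy":0,"dz":0,"rx":0,"ry":0,"rz":0,"gripper":76},{"dx":0,"dy":0,"dz":0,"rx":0,"ry":0,"rz":0,"gripper":76},{"dx":0,"dy":0,"dz":0,"rx":0,"ry":0,"rz":0,"gripper":76}]'
```

```text
time_s: 2.25
tool_pos: [0.6349, 0.1091, 0.2151]
orientation: [0.693, 0.721, 0.001, 0.0]
ft_force: [-0.0, 0.3, 0.1]
grip_width: 0.752
grip_force: 0.0
```

```bash
python3 -m jog '[{"dx":0,"dy":0,"dz":0,"rx":0,"ry":0,"rz":0,"gripper":71},{"dx":0,"dy":0,"dz":0,"rx":0,"ry":0,"rz":0,"gripper":71},{"dx":0,"dy":0,"dz":0,"rx":0,"ry":0,"rz":0,"gripper":71}]';python3 -m jog '[{"dx":0,"dy":0,"dz":0,"rx":0,"ry":0,"rz":0,"gripper":69},{"dx":0,"dy":0,"dz":0,"rx":0,"ry":0,"rz":0,"gripper":69},{"dx":0,"dy":0,"dz":0,"rx":0,"ry":0,"rz":0,"gripper":69}]'
```

```text
time_s: 2.62
tool_pos: [0.6343, 0.109, 0.2144]
orientation: [0.693, 0.721, -0.0, -0.0]
ft_force: [-1.9, -0.1, 1.7]
grip_width: 0.71
grip_force: 1.1
time_s: 3.0
tool_pos: [0.6346, 0.109, 0.2145]
orientation: [0.693, 0.721, 0.0, 0.0]
ft_force: [-0.7, -0.4, 2.4]
grip_width: 0.698
grip_force: 39.8
```

```bash
python3 -m jog '[{"dx":0,"dy":0,"dz":0,"rx":0,"ry":0,"rz":0,"gripper":69.5},{"dx":0,"dy":0,"dz":0,"rx":0,"ry":0,"rz":0,"gripper":69.5},{"dx":0,"dy":0,"dz":0,"rx":0,"ry":0,"rz":0,"gripper":69.5}]';python3 -m jog '[{"dx":0,"dy":0,"dz":-0.01,"rx":0,"ry":0,"rz":0,"gripper":69.5},{"dx":0,"dy":0,"dz":-0.02,"rx":0,"ry":0,"rz":0,"gripper":69.5},{"dx":0,"dy":0,"dz":-0.02,"rx":0,"ry":0,"rz":0,"gripper":69.5},{"dx":0,"dy":0,"dz":-0.02,"rx":0,"ry":0,"rz":0,"gripper":69.5},{"dx":0,"dy":0,"dz":0,"rx":0,"ry":0,"rz":0,"gripper":69.5}]'
```

```text
time_s: 3.38
tool_pos: [0.6346, 0.109, 0.2146]
orientation: [0.693, 0.721, 0.0, 0.0]
ft_force: [-0.8, -0.3, 3.5]
grip_width: 0.696
grip_force: 39.7
time_s: 4.0
tool_pos: [0.6358, 0.1091, 0.2881]
orientation: [0.693, 0.721, 0.002, 0.002]
ft_force: [0.7, -0.2, -1.8]
grip_width: 0.698
grip_force: 39.3
```

```bash
python3 -m jog '[{"dx":-0.02,"dy":-0.0075,"dz":0,"rx":0,"ry":0,"rz":0,"gripper":69.5},{"dx":-0.04,"dy":-0.01525,"dz":0,"rx":0,"ry":0,"rz":0,"gripper":69.5},{"dx":-0.04,"dy":-0.01525,"dz":0,"rx":0,"ry":0,"rz":0,"gripper":69.5},{"dx":-0.04,"dy":-0.01525,"dz":0,"rx":0,"ry":0,"rz":0,"gripper":69.5},{"dx":-0.04,"dy":-0.01525,"dz":0,"rx":0,"ry":0,"rz":0,"gripper":69.5},{"dx":-0.04,"dy":-0.01525,"dz":0,"rx":0,"ry":0,"rz":0,"gripper":69.5},{"dx":-0.04,"dy":-0.01525,"dz":0,"rx":0,"ry":0,"rz":0,"gripper":69.5},{"dx":-0.04,"dy":-0.01525,"dz":0,"rx":0,"ry":0,"rz":0,"gripper":69.5},{"dx":-0.04,"dy":-0.01525,"dz":0,"rx":0,"ry":0,"rz":0,"gripper":69.5},{"dx":-0.04,"dy":-0.01525,"dz":0,"rx":0,"ry":0,"rz":0,"gripper":69.5},{"dx":-0.04,"dy":-0.01525,"dz":0,"rx":0,"ry":0,"rz":0,"gripper":69.5},{"dx":-0.04,"dy":-0.01525,"dz":0,"rx":0,"ry":0,"rz":0,"gripper":69.5},{"dx":-0.02,"dy":-0.0075,"dz":0,"rx":0,"ry":0,"rz":0,"gripper":69.5},{"dx":0,"dy":0,"dz":0.02,"rx":0,"ry":0,"rz":-3.4,"gripper":69.5},{"dx":0,"dy":0,"dz":0.03,"rx":0,"ry":0,"rz":-3.4,"gripper":69.5},{"dx":0,"dy":0,"dz":0.03,"rx":0,"ry":0,"rz":0,"gripper":69.5},{"dx":0,"dy":0,"dz":0,"rx":0,"ry":0,"rz":0,"gripper":69.5},{"dx":0,"dy":0,"dz":0,"rx":0,"ry":0,"rz":0,"gripper":69.5}]'; python3 - <<'E'
from h import *
c=snap('wrist','w3');d=snap('side','d3');s=snap('scene','s3')
v=np.hstack([c['image'],d['image'][200:,50:306].repeat(2,0).repeat(2,1)[:384]])
cv2.imwrite('pics/m3.png',cv2.resize(v,(800,300)))
E
```

```text
time_s: 6.25
tool_pos: [0.4705, -0.3778, 0.2053]
orientation: [0.649, 0.76, -0.0, 0.001]
ft_force: [0.5, -0.7, -1.2]
grip_width: 0.697
grip_force: 39.1Traceback (most recent call last):
  File "<stdin>", line 3, in <module>
    return _nx.concatenate(arrs, 1, dtype=dtype, casting=casting)
           ~~~~~~~~~~~~~~~^^^^^^^^^^^^^^^^^^^^^^^^^^^^^^^^^^^^^^^
ValueError: all the input array dimensions except for the concatenation axis must match exactly, but along dimension 0, the array at index 0 has size 384 and the array at index 1 has size 368
```

Margins in the tray are large (232 x 167 mm inside against 60 x 110 mm), so I'll descend.

```bash
python3 -m jog '[{"dx":0,"dy":0,"dz":0.02,"rx":0,"ry":0,"rz":0,"gripper":69.5},{"dx":0,"dy":0,"dz":0.035,"rx":0,"ry":0,"rz":0,"gripper":69.5},{"dx":0,"dy":0,"dz":0.035,"rx":0,"ry":0,"rz":0,"gripper":69.5},{"dx":0,"dy":0,"dz":0.035,"rx":0,"ry":0,"rz":0,"gripper":69.5},{"dx":0,"dy":0,"dz":0.03,"rx":0,"ry":0,"rz":0,"gripper":69.5},{"dx":0,"dy":0,"dz":0.02,"rx":0,"ry":0,"rz":0,"gripper":69.5},{"dx":0,"dy":0,"dz":0.008,"rx":0,"ry":0,"rz":0,"gripper":69.5},{"dx":0,"dy":0,"dz":0,"rx":0,"ry":0,"rz":0,"gripper":69.5},{"dx":0,"dy":0,"dz":0,"rx":0,"ry":0,"rz":0,"gripper":69.5}]'; python3 -m jog '[{"dx":0,"dy":0,"dz":0.0015,"rx":0,"ry":0,"rz":0,"gripper":69.5},{"dx":0,"dy":0,"dz":0.0015,"rx":0,"ry":0,"rz":0,"gripper":69.5},{"dx":0,"dy":0,"dz":0.001,"rx":0,"ry":0,"rz":0,"gripper":69.5},{"dx":0,"dy":0,"dz":0,"rx":0,"ry":0,"rz":0,"gripper":69.5}]'
```

```text
time_s: 7.52
tool_pos: [0.4712, -0.3785, 0.0228]
orientation: [0.649, 0.76, -0.0, 0.001]
ft_force: [0.3, 0.3, -1.1]
grip_width: 0.697
grip_force: 39.3
time_s: 8.02
tool_pos: [0.4702, -0.3776, 0.0172]
orientation: [0.649, 0.76, -0.0, -0.0]
ft_force: [-1.2, -0.1, -2.3]
grip_width: 0.698
grip_force: 39.3
```

```bash
python3 -m jog '[{"dx":0,"dy":0,"dz":0.0005,"rx":0,"ry":0,"rz":0,"gripper":69.5},{"dx":0,"dy":0,"dz":0.0005,"rx":0,"ry":0,"rz":0,"gripper":69.5},{"dx":0,"dy":0,"dz":0,"rx":0,"ry":0,"rz":0,"gripper":69.5},{"dx":0,"dy":0,"dz":0,"rx":0,"ry":0,"rz":0,"gripper":69.5}]'
```

```text
time_s: 8.52
tool_pos: [0.4703, -0.3777, 0.0166]
orientation: [0.649, 0.76, -0.0, 0.0]
ft_force: [-1.0, 1.2, 1.3]
grip_width: 0.698
grip_force: 39.5
```

```bash
python3 -m jog '[{"dx":0,"dy":0,"dz":0.0003,"rx":0,"ry":0,"rz":0,"gripper":72},{"dx":0,"dy":0,"dz":0,"rx":0,"ry":0,"rz":0,"gripper":76},{"dx":0,"dy":0,"dz":0,"rx":0,"ry":0,"rz":0,"gripper":90},{"dx":0,"dy":0,"dz":0,"rx":0,"ry":0,"rz":0,"gripper":90},{"dx":0,"dy":0,"dz":0,"rx":0,"ry":0,"rz":0,"gripper":90},{"dx":0,"dy":0,"dz":-0.01,"rx":0,"ry":0,"rz":0,"gripper":90},{"dx":0,"dy":0,"dz":-0.03,"rx":0,"ry":0,"rz":0,"gripper":90},{"dx":0,"dy":0,"dz":-0.04,"rx":0,"ry":0,"rz":0,"gripper":90},{"dx":0,"dy":0,"dz":-0.04,"rx":0,"ry":0,"rz":0,"gripper":90},{"dx":0,"dy":0,"dz":-0.04,"rx":0,"ry":0,"rz":0,"gripper":90},{"dx":0,"dy":0,"dz":-0.04,"rx":0,"ry":0,"rz":0,"gripper":90},{"dx":0,"dy":0,"dz":-0.04,"rx":0,"ry":0,"rz":0,"gripper":90},{"dx":0,"dy":0,"dz":-0.03,"rx":0,"ry":0,"rz":0,"gripper":90},{"dx":0,"dy":0,"dz":0,"rx":0,"ry":0,"rz":0,"gripper":90}]'; python3 - <<'E'
from h import *
c=snap('wrist','w4');d=snap('side','d4')
v=np.hstack([c['image'],d['image'][:,50:]])
cv2.imwrite('pics/m4.png',cv2.resize(v,(800,int(384*800/v.shape[1]))))
E
```

```text
time_s: 10.28
tool_pos: [0.4713, -0.3787, 0.2906]
orientation: [0.649, 0.76, -0.0, 0.004]
ft_force: [0.2, 0.4, -1.2]
grip_width: 0.899
grip_force: 0.0
```

View pics/m4.png

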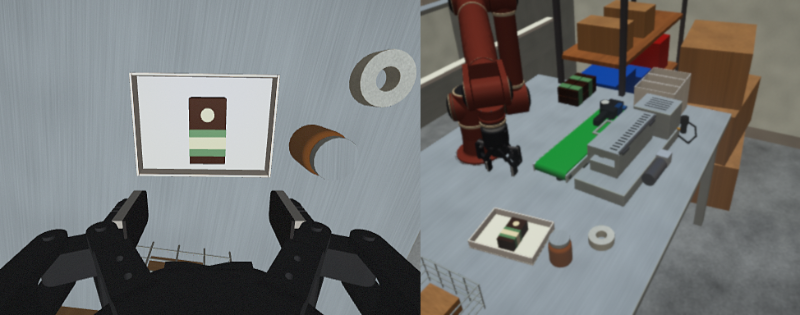

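The carton lies flat and free in the tray, with the carton at (208,130) and the tray spanning (130,73)–(280,175) in the montage. The jar and roll look untouched. Next is the handle.

```bash
python3 -m jog '[{"dx":0,"dy":0,"dz":0,"rx":0,"ry":0,"rz":6.4,"gripper":30},{"dx":0,"dy":0,"dz":0,"rx":0,"ry":0,"rz":6.4,"gripper":30},{"dx":0,"dy":0,"dz":0,"rx":0,"ry":0,"rz":0,"gripper":30},{"dx":0.02,"dy":0.0015,"dz":0,"rx":0,"ry":0,"rz":0,"gripper":30},{"dx":0.04,"dy":0.003,"dz":0,"rx":0,"ry":0,"rz":0,"gripper":30},{"dx":0.04,"dy":0.003,"dz":0,"rx":0,"ry":0,"rz":0,"gripper":30},{"dx":0.04,"dy":0.003,"dz":0,"rx":0,"ry":0,"rz":0,"gripper":30},{"dx":0.04,"dy":0.003,"dz":0,"rx":0,"ry":0,"rz":0,"gripper":30},{"dx":0.04,"dy":0.003,"dz":0,"rx":0,"ry":0,"rz":0,"gripper":30},{"dx":0.04,"dy":0.003,"dz":0,"rx":0,"ry":0,"rz":0,"gripper":30},{"dx":0.04,"dy":0.003,"dz":0,"rx":0,"ry":0,"rz":0,"gripper":30},{"dx":0.04,"dy":0.003,"dz":0,"rx":0,"ry":0,"rz":0,"gripper":30},{"dx":0.04,"dy":0.003,"dz":0,"rx":0,"ry":0,"rz":0,"gripper":30},{"dx":0.04,"dy":0.003,"dz":0,"rx":0,"ry":0,"rz":0,"gripper":30},{"dx":0.04,"dy":0.003,"dz":0,"rx":0,"ry":0,"rz":0,"gripper":30},{"dx":0.04,"dy":0.0025,"dz":0,"rx":0,"ry":0,"rz":0,"gripper":30},{"dx":0.025,"dy":0.0015,"dz":0,"rx":0,"ry":0,"rz":0,"gripper":30},{"dx":0,"dy":0,"dz":0,"rx":0,"ry":0,"rz":0,"gripper":30},{"dx":0,"dy":0,"dz":0,"rx":0,"ry":0,"rz":0,"gripper":30}]'; python3 - <<'E'
from h import *
c=snap('wrist','w5')
E
```

```text
time_s: 12.75
tool_pos: [0.5429, 0.1436, 0.2858]
orientation: [0.73, 0.684, -0.0, -0.0]
ft_force: [0.5, -0.4, -0.0]
grip_width: 0.3
grip_force: 0.0
```

View pics/w5.png

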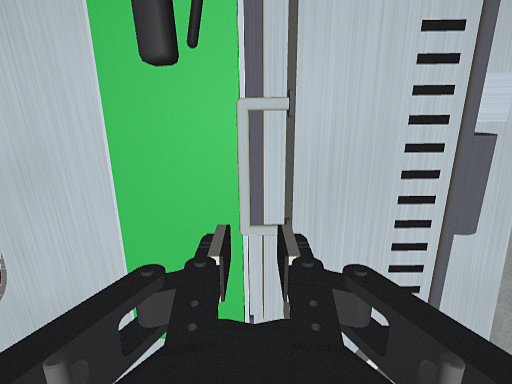

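The bar runs from about (243,103) to (243,230), vertical in the picture, so the tool's yaw matches it.

```bash
python3 - <<'E'
from h import *
w=load('w5');s=monitor.sense()
H=np.array([onz(w,uv,.182) for uv in[(243,102),(243.5,231)]]);print('handle',H.round(4),H.mean(0),np.linalg.norm(H[0]-H[1]))
v=H[0]-H[1];print('yaw',np.degrees(np.arctan2(-v[0],v[1])))
G=[onz(w,uv,.202) for uv in[(294,40),(294,215)]];print('guard edge',np.round(G,4))
rt=R.from_quat(s['orientation']);print(s['tool_pos'],rt.as_matrix().round(4).tolist())
print('delta tool to bar, tcp z .171',rt.inv().apply(H.mean(0)+[0,0,-.011]-s['tool_pos']))
E
```

```text
handle [[0.5407 0.2195 0.182 ]
 [0.5325 0.1073 0.182 ]] [0.53660947 0.1634048  0.182     ] 0.11257565058947196
yaw -4.156108357504461
guard edge [[0.5799 0.2579 0.202 ]
 [0.5764 0.1277 0.202 ]]
[0.54308298 0.14321925 0.2858453 ] [[0.0663, 0.9978, -0.0003], [0.9978, -0.0663, -0.0003], [-0.0003, -0.0003, -1.0]]
delta tool to bar, tcp z .171 [ 0.01974888 -0.00776331  0.11484127]
```

```bash
python3 -m jog '[{"dx":0.02,"dy":-0.0065,"dz":0,"rx":0,"ry":0,"rz":0,"gripper":30},{"dx":0,"dy":0,"dz":0.03,"rx":0,"ry":0,"rz":0,"gripper":30},{"dx":0,"dy":0,"dz":0.03,"rx":0,"ry":0,"rz":0,"gripper":30},{"dx":0,"dy":0,"dz":0.015,"rx":0,"ry":0,"rz":0,"gripper":30},{"dx":0,"dy":0,"dz":0.01,"rx":0,"ry":0,"rz":0,"gripper":30},{"dx":0,"dy":0,"dz":0.01,"rx":0,"ry":0,"rz":0,"gripper":30},{"dx":0,"dy":0,"dz":0,"rx":0,"ry":0,"rz":0,"gripper":30}]'; python3 -m jog '[{"dx":0,"dy":0,"dz":0.01,"rx":0,"ry":0,"rz":0,"gripper":30},{"dx":0,"dy":0,"dz":0.01,"rx":0,"ry":0,"rz":0,"gripper":30},{"dx":0,"dy":0,"dz":0,"rx":0,"ry":0,"rz":0,"gripper":30}]'; python3 -m jog '[{"dx":0,"dy":0,"dz":0,"rx":0,"ry":0,"rz":0,"gripper":18},{"dx":0,"dy":0,"dz":0,"rx":0,"ry":0,"rz":0,"gripper":18},{"dx":0,"dy":0,"dz":0,"rx":0,"ry":0,"rz":0,"gripper":18}]'; python3 - <<'E'
from h import *
c=snap('wrist','w6')['image'][150:330,160:360]
cv2.imwrite('pics/w6c.png',cv2.resize(c,(600,540)))
E
```

```text
time_s: 13.68
tool_pos: [0.5382, 0.1639, 0.1907]
orientation: [0.73, 0.683, -0.0, -0.0]
ft_force: [-1.0, -0.5, -0.0]
grip_width: 0.302
grip_force: 0.0
time_s: 14.05
tool_pos: [0.5375, 0.1639, 0.1695]
orientation: [0.73, 0.683, -0.001, -0.001]
ft_force: [1.5, 0.6, 0.0]
grip_width: 0.3
grip_force: 0.0
time_s: 14.42
tool_pos: [0.5382, 0.1641, 0.1711]
orientation: [0.73, 0.683, -0.0, -0.0]
ft_force: [-1.0, 0.0, -1.1]
grip_width: 0.181
grip_force: 0.6
```

View pics/w6c.png

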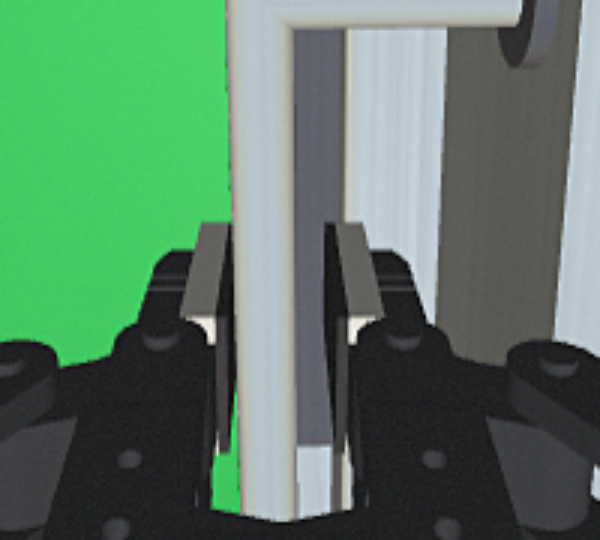

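The bar is between the pads, nearer the front one, with its centre at about (268,400) against a pad middle of about (283,400). I'll shift 2 mm forward and close lightly.

```bash
python3 -m jog '[{"dx":0,"dy":-0.0015,"dz":0,"rx":0,"ry":0,"rz":0,"gripper":18},{"dx":0,"dy":0,"dz":0,"rx":0,"ry":0,"rz":0,"gripper":13},{"dx":0,"dy":0,"dz":0,"rx":0,"ry":0,"rz":0,"gripper":13},{"dx":0,"dy":0,"dz":0,"rx":0,"ry":0,"rz":0,"gripper":13}]'; python3 -m jog '[{"dx":0,"dy":0,"dz":0,"rx":0,"ry":0,"rz":0,"gripper":10},{"dx":0,"dy":0,"dz":0,"rx":0,"ry":0,"rz":0,"gripper":10},{"dx":0,"dy":0,"dz":0,"rx":0,"ry":0,"rz":0,"gripper":10}]'
```

```text
time_s: 14.98
tool_pos: [0.5362, 0.1642, 0.1712]
orientation: [0.73, 0.683, -0.001, -0.001]
ft_force: [-5.2, -0.4, 3.7]
grip_width: 0.127
grip_force: 2.7
time_s: 15.35
tool_pos: [0.5355, 0.1643, 0.1712]
orientation: [0.73, 0.683, -0.001, -0.001]
ft_force: [-8.3, 0.5, 4.3]
grip_width: 0.106
grip_force: 23.0
```

```bash
python3 -m jog '[{"dx":0,"dy":-0.001,"dz":0,"rx":0,"ry":0,"rz":0,"gripper":10},{"dx":0,"dy":-0.0008,"dz":-0.0089,"rx":0,"ry":0,"rz":0,"gripper":10},{"dx":0,"dy":-0.0002,"dz":-0.009,"rx":0,"ry":0,"rz":0,"gripper":10},{"dx":0,"dy":0.0002,"dz":-0.009,"rx":0,"ry":0,"rz":0,"gripper":10},{"dx":0,"dy":0.0007,"dz":-0.0089,"rx":0,"ry":0,"rz":0,"gripper":10},{"dx":0,"dy":0.0012,"dz":-0.0089,"rx":0,"ry":0,"rz":0,"gripper":10},{"dx":0,"dy":0,"dz":0,"rx":0,"ry":0,"rz":0,"gripper":10},{"dx":0,"dy":0,"dz":0,"rx":0,"ry":0,"rz":0,"gripper":10}]'
```

```text
time_s: 16.35
tool_pos: [0.5365, 0.1642, 0.216]
orientation: [0.73, 0.683, -0.0, -0.0]
ft_force: [-4.8, 1.1, -1.1]
grip_width: 0.103
grip_force: 22.4
```

```bash
python3 -m jog '[{"dx":0,"dy":0.0013,"dz":-0.0088,"rx":0,"ry":0,"rz":0,"gripper":10},{"dx":0,"dy":0.0021,"dz":-0.0087,"rx":0,"ry":0,"rz":0,"gripper":10},{"dx":0,"dy":0.0025,"dz":-0.0086,"rx":0,"ry":0,"rz":0,"gripper":10},{"dx":0,"dy":0.003,"dz":-0.0084,"rx":0,"ry":0,"rz":0,"gripper":10},{"dx":0,"dy":0.0034,"dz":-0.0083,"rx":0,"ry":0,"rz":0,"gripper":10},{"dx":0,"dy":0.0038,"dz":-0.0081,"rx":0,"ry":0,"rz":0,"gripper":10},{"dx":0,"dy":0.0043,"dz":-0.0079,"rx":0,"ry":0,"rz":0,"gripper":10},{"dx":0,"dy":0.0047,"dz":-0.0076,"rx":0,"ry":0,"rz":0,"gripper":10},{"dx":0,"dy":0,"dz":0,"rx":0,"ry":0,"rz":0,"gripper":10},{"dx":0,"dy":0,"dz":0,"rx":0,"ry":0,"rz":0,"gripper":10}]'
```

```text
time_s: 17.6
tool_pos: [0.5616, 0.1628, 0.2847]
orientation: [0.73, 0.683, 0.0, -0.0]
ft_force: [-8.1, 1.6, 2.4]
grip_width: 0.107
grip_force: 22.1
```

```bash
python3 -m jog '[{"dx":0,"dy":0.0043,"dz":-0.0079,"rx":0,"ry":0,"rz":0,"gripper":10},{"dx":0,"dy":0.0054,"dz":-0.0071,"rx":0,"ry":0,"rz":0,"gripper":10},{"dx":0,"dy":0.0058,"dz":-0.0068,"rx":0,"ry":0,"rz":0,"gripper":10},{"dx":0,"dy":0.0062,"dz":-0.0065,"rx":0,"ry":0,"rz":0,"gripper":10},{"dx":0,"dy":0.0065,"dz":-0.0062,"rx":0,"ry":0,"rz":0,"gripper":10},{"dx":0,"dy":0.0068,"dz":-0.0058,"rx":0,"ry":0,"rz":0,"gripper":10},{"dx":0,"dy":0.0071,"dz":-0.0055,"rx":0,"ry":0,"rz":0,"gripper":10},{"dx":0,"dy":0,"dz":0,"rx":0,"ry":0,"rz":0,"gripper":10},{"dx":0,"dy":0,"dz":0,"rx":0,"ry":0,"rz":0,"gripper":10},{"dx":0,"dy":0,"dz":0,"rx":0,"ry":0,"rz":0,"gripper":10}]'; python3 - <<'E'
from h import *
s=snap('scene','s7')['image'][60:260,180:400]; d=snap('side','d7')['image'][70:270,200:420]
w=snap('wrist','w7')
cv2.imwrite('pics/m7.png',cv2.resize(np.hstack([s,d]),(800,364),interpolation=cv2.INTER_CUBIC))
p=monitor.sense()['tool_pos']
# bar position & angle from TCP, hinge from shut bar (0.535,0.164,0.182)
b=p+[0,0,.011];u=np.array([.9975,-.069]);F=.170-(b[:2]-[.535,.164])@u;U=b[2]-.2
print(F,U,np.hypot(F,U),np.degrees(np.arctan2(U,F))+6.04)
E
```

```text
time_s: 18.85
tool_pos: [0.6045, 0.1605, 0.332]
orientation: [0.73, 0.683, 0.002, 0.001]
ft_force: [-4.3, 2.7, 4.6]
grip_width: 0.106
grip_force: 21.8
0.1004402936383796 0.14302470057600736 0.1747693267167339 60.96122943395665
```

View pics/m7.png

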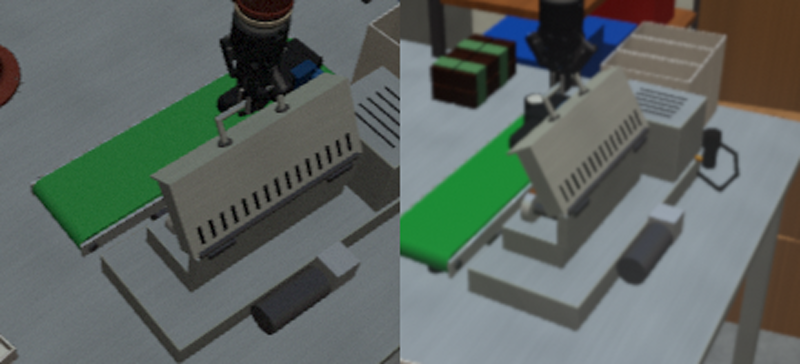

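The guard is up with the bar in the gripper: handle legs at (225,125) and (280,95), guard's top edge from (152,178) to (345,75) in the left half. From the bar's x position I get about 60.1°, and from its height up to 63°. I'll check the angle against the image edges by code.

```bash
cat > ang.py <<'E'
from h import *
import sys
u=np.array([.9975,-.069]);v=np.array([.069,.9975])
def pt(H,th,f,z,y):
    c,s=np.cos(th),np.sin(th);F=f*c-z*s;U=f*s+z*c
    return np.r_[H-F*u+(y)*v,.2+U]
def score(g,c,H,th,z,ys):
    P=np.array([pt(H,th,.130,z,y) for y in ys]);q=proj(c,P)
    d=q[-1]-q[0];n=np.array([-d[1],d[0]])/np.hypot(*d)
    f=lambda o:cv2.remap(g,*(q+o*n).astype(np.float32).T[:,:,None],cv2.INTER_LINEAR).mean()
    return abs(f(1)-f(-1))
ths=np.arange(-6,70,.5)
for n in sys.argv[1:]:
    c=load(n);g=cv2.cvtColor(cv2.imread(f'pics/{n}.png'),cv2.COLOR_BGR2GRAY).astype(np.float32)
    for z in(.002,-.05):
        for hx in(.7046,.7095):
            ys=np.r_[np.linspace(-.16,-.07,30),np.linspace(.07,.16,30)]
            S=np.array([score(g,c,np.array([hx,.152]),np.radians(t),z,ys) for t in ths])
            m=(ths>52)if '7' in n else (ths<8)
            k=np.argsort(-S*m)[:4];print(n,z,hx,[(float(ths[i]),round(float(S[i]),1)) for i in k])
E
python3 ang.py s0 d0 s7 d7
```

```text
s0 0.002 0.7046 [(0.5, 20.1), (0.0, 19.9), (1.0, 19.8), (1.5, 19.4)]
s0 0.002 0.7095 [(4.5, 19.4), (5.0, 19.4), (4.0, 19.4), (5.5, 19.0)]
s0 -0.05 0.7046 [(-3.0, 7.1), (-3.5, 6.7), (-2.5, 6.2), (0.5, 5.7)]
s0 -0.05 0.7095 [(-1.0, 7.0), (-0.5, 6.8), (-1.5, 6.1), (3.0, 5.6)]
d0 0.002 0.7046 [(0.5, 44.0), (1.0, 43.6), (0.0, 43.1), (1.5, 41.9)]
d0 0.002 0.7095 [(3.0, 45.2), (3.5, 45.0), (2.5, 44.3), (4.0, 43.6)]
d0 -0.05 0.7046 [(2.5, 11.1), (3.0, 11.0), (2.0, 10.7), (3.5, 10.3)]
d0 -0.05 0.7095 [(4.0, 10.3), (4.5, 10.2), (3.5, 9.8), (5.0, 9.6)]
s7 0.002 0.7046 [(60.0, 11.6), (60.5, 11.5), (59.5, 11.2), (61.0, 10.8)]
s7 0.002 0.7095 [(56.5, 11.7), (56.0, 11.6), (57.0, 11.3), (55.5, 11.2)]
s7 -0.05 0.7046 [(57.5, 43.1), (57.0, 43.1), (56.5, 43.1), (56.0, 43.1)]
s7 -0.05 0.7095 [(52.5, 22.1), (53.0, 22.0), (53.5, 21.9), (54.0, 21.6)]
d7 0.002 0.7046 [(61.0, 9.6), (60.5, 9.5), (61.5, 9.5), (62.0, 9.4)]
d7 0.002 0.7095 [(53.5, 12.9), (53.0, 12.8), (54.0, 12.8), (52.5, 12.8)]
d7 -0.05 0.7046 [(69.0, 55.3), (69.5, 55.2), (68.5, 55.2), (68.0, 55.1)]
d7 -0.05 0.7095 [(65.5, 36.2), (65.0, 36.1), (66.0, 36.0), (64.5, 35.9)]
```

With the hinge at x 0.7046, both cameras give about 0° shut and 60–61° now, which agrees with the bar position. I'll let it settle, confirm it is still, and hand in.

```bash
python3 -m jog '[{"dx":0,"dy":0,"dz":0,"rx":0,"ry":0,"rz":0,"gripper":10},{"dx":0,"dy":0,"dz":0,"rx":0,"ry":0,"rz":0,"gripper":10},{"dx":0,"dy":0,"dz":0,"rx":0,"ry":0,"rz":0,"gripper":10},{"dx":0,"dy":0,"dz":0,"rx":0,"ry":0,"rz":0,"gripper":10}]'; python3 - <<'E'
from h import *
snap('scene','s7')
E
python3 ang.py s7 | sed -n 1p; python3 -c "
from workcell import workorder;print(workorder.close_job())"
```

```text
time_s: 19.5
tool_pos: [0.6045, 0.1604, 0.332]
orientation: [0.73, 0.683, 0.002, 0.001]
ft_force: [-6.6, 3.4, 4.3]
grip_width: 0.104
grip_force: 21.8
s7 0.002 0.7046 [(60.0, 11.6), (59.5, 11.4), (60.5, 11.3), (59.0, 10.7)]
the job is handed in; nothing more can be done
None
```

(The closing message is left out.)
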